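# Lay out the carver's chisels by length

### The arm

A 6-joint arm with a two-finger parallel gripper is mounted at the origin on the work surface. World frame = base frame: x ahead of the robot, y to its left, z up, the work surface at z = 0. Lengths are in m, angles in rad, forces in N, time in s.
With the tool pointing down it reaches from about 0.375 to 0.9 m from the base axis. Payload 3.1 kg.
Tool frame: the origin (TCP) lies midway between the tips of the shut fingers; the grasp point (between the pads) lies 19 mm behind it; z points along the fingers, y is the line along which they close (so a half turn about z gives the same grasp; the last joint's range is limited). The gripper opens to 87 mm and grips with 3 to 60 N. Pads are 19 mm wide; open, the fingers measure 117 mm over their backs; the gripper's body (75 mm by 190 mm) begins 51 mm behind the grasp point.
Start: joints at [-1.337, 0.527, 1.433, -0, 1.181, -0.178], TCP at [0.251, -0.572, 0.223] pointing down, gripper open.
Joint ranges: [-3.08, 3.08], [-0.75, 2.2], [0.22, 2.44], [-1.43, 4.57], [0, 2.65], [-2.85, 2.85]. Speed limits (rad/s): [2.79, 2.79, 3.14, 3.14, 3.14, 3.14].

### API

Orientations are given as a unit quaternion [w, x, y, z].
In Python, from plant import manip, cams gives the robot as it stands.
- The arm moves only by the tool send_rows, never from a script. Its argument "moves" is a list of rows, each a list of 3 entries, a list of its own where there are three numbers: the shift along the world's x, y, z scaled (see below), then the turn about the world's z scaled (see below), then the finger opening in mm, from 0 to 87. In form: [[[tx, ty, tz], turn, hand], ...]. A call has 1 to 20 rows; each row is the pose to reach, as a shift and turn from the pose commanded when the call began; what a row does not reach only later rows make up. The controller multiplies each number of a shift by 0.25 m and each number of a turn by pi/4 rad. A row lasts 1/12 s, in which the tool goes at most 41.7 mm and 7.16 degrees, less where a joint would pass 70% of its speed; a pose out of reach is approached as far as the arm can. A call with a number of a shift or a turn outside -1 to 1 is refused whole. A call with a gripper value outside its range is refused whole. The fingers move at their own pace and stop on an object; "squeeze" is the grip in N (left out, the last holds). Time passes only in rows, so rows that repeat a pose let the fingers close. It gives the time, the measured TCP pose, the force, the opening and the grip force at its end, in the units of the state.
- manip.observe(): the state, without advancing time (a new reading comes with each control period).
- cams.grab_frame(name): name is "scene" or "side" or "wrist"; returns the picture (384x512x3 uint8, red, green, blue); there is no depth.
- cams.calibration(name): a dict with "camera_matrix" (3x3 intrinsics, pixels), "world_to_cam" (4x4, takes a point from world to camera coordinates). Camera axes: x right, y down, z forward; pixel columns grow to the right and rows downward; lengths in m; the calibration is good to about 2 mm. The wrist camera is an equidistant fisheye: a pixel r from the principal point sees the ray r / f radians off the axis. A picture is of the moment at which its call begins: read the wrist's pose just before it. calibration takes no time and is no camera call; for the wrist camera it gives the pose at the moment of the call.
- manip.hand_in(): hands the job in; it is judged then, once.
The state is a dict: "t": time; "joint_pos": joint angles; "qd": joint speeds; "tau": joint torques, N m; "ee_pos": TCP position; "tcp_rot": TCP orientation; "ft_force": force on the tool from outside, world axes, zero at the start; "wrist_torque": the same for the moment, N m; "opening": opening from 0.0 (shut) to 1.0 (fully open); "grasp_force": force on a finger pad.
Only numpy, scipy, OpenCV 4.12 (cv2) and the standard library are available. Lean on these libraries where they do the work, as an engineer would, in place of code of your own. Each camera call takes 0.05 s, during which the arm holds its last target. There are 200 camera calls.

### The job

Lay the four stone chisels on the board's blue felt strips in order of length, one to a strip: the shortest on the end strip with the red dot, then each next longer one, so that the longest ends up by the black dot. Each chisel lies flat along its strip, its middle over the strip's middle, with the cutting end pointing away from the robot. Do not disturb the little clay model.

Things in the scene. Friction and masses are not known exactly. Their poses are not given: they have to be found in the camera images.
- yellow_chisel_center (a point): yellow chisel: dark steel, 100 mm long, square shaft 14 x 14 mm, yellow tape band near the blunt end, at the other end a bright 28 mm narrow flat blade (18 mm wide). Point at its middle: half-way along and half-way up (7 mm above what it lies on). x axis: towards the cutting end; z up. Lies loose on the slab (z = 0), cutting end within 25 degrees of straight away from the robot. 145 g +-30 %.
- green_chisel_center (a point): green chisel: dark steel, 125 mm long, square shaft 14 x 14 mm, green tape band near the blunt end, at the other end a bright 28 mm pointed blade (10 mm wide). Point at its middle: half-way along and half-way up (7 mm above what it lies on). x axis: towards the cutting end; z up. Lies loose on the slab (z = 0), cutting end within 25 degrees of straight away from the robot. 181 g +-30 %.
- blue_chisel_center (a point): blue chisel: dark steel, 150 mm long, square shaft 14 x 14 mm, blue tape band near the blunt end, at the other end a bright 28 mm toothed (claw) blade (24 mm wide). Point at its middle: half-way along and half-way up (7 mm above what it lies on). x axis: towards the cutting end; z up. Lies loose on the slab (z = 0), cutting end within 25 degrees of straight away from the robot. 218 g +-30 %.
- orange_chisel_center (a point): orange chisel: dark steel, 175 mm long, square shaft 14 x 14 mm, orange tape band near the blunt end, at the other end a bright 28 mm wide flat blade (26 mm wide). Point at its middle: half-way along and half-way up (7 mm above what it lies on). x axis: towards the cutting end; z up. Lies loose on the slab (z = 0), cutting end within 25 degrees of straight away from the robot. 254 g +-30 %.
- strip_a: first strip, the rightmost (-y) seen from the robot: blue felt, 190 x 26 x 2 mm, fixed on a plywood board (270 x 236 mm, 15 mm thick) on the slab; strips 62 mm apart. Origin: middle of its underside, on the board's top; the felt's top is 2 mm higher. x axis: along the strip, away from the robot; y: left, across the strips. Moves and turns with the board.
- strip_b: second strip from the right: blue felt, 190 x 26 x 2 mm, fixed on a plywood board (270 x 236 mm, 15 mm thick) on the slab; strips 62 mm apart. Origin: middle of its underside, on the board's top; the felt's top is 2 mm higher. x axis: along the strip, away from the robot; y: left, across the strips. Moves and turns with the board.
- strip_c: third strip from the right: blue felt, 190 x 26 x 2 mm, fixed on a plywood board (270 x 236 mm, 15 mm thick) on the slab; strips 62 mm apart. Origin: middle of its underside, on the board's top; the felt's top is 2 mm higher. x axis: along the strip, away from the robot; y: left, across the strips. Moves and turns with the board.
- strip_d: fourth strip, the leftmost (+y): blue felt, 190 x 26 x 2 mm, fixed on a plywood board (270 x 236 mm, 15 mm thick) on the slab; strips 62 mm apart. Origin: middle of its underside, on the board's top; the felt's top is 2 mm higher. x axis: along the strip, away from the robot; y: left, across the strips. Moves and turns with the board.
- red_dot: flat red dot, 22 mm across, 2 mm thick, fixed on the board 118 mm before the middle of an end strip, on the robot's side of it: it marks either strip a or strip d as the one for the shortest chisel; an equal black dot lies before the end strip at the other end. Origin: middle of its underside.
- model_center (a point): small terracotta clay model (a knob-shaped finial, 60 mm wide foot, 64 mm tall) standing loose on the slab beyond the chisels; point on its axis, half-way up (32 mm). To be left standing where it is.
There are look-alikes about, which are no part of the job. Leave any orange look-alike of the part that bears green_chisel_center alone.

How it is judged:
At the end, for the whole second after the job is handed in: Chisels on the strips in order of length, 100 mm one by the red dot, 175 mm one by the black dot; each middle within 15 mm lengthwise and 10 mm crosswise of the strip's middle, flat on the felt, along it within 0.17 rad, cutting end away from the robot, released and at rest (((horizontal distance between red_dot and strip_a below 0.15 m and (x of yellow_chisel_center in the frame of strip_a between -0.015 and 0.015 m and y of yellow_chisel_center in the frame of strip_a between -0.01 and 0.01 m and z of yellow_chisel_center in the frame of strip_a between 0.004 and 0.014 m and angle between the x axis of yellow_chisel_center and the x axis of strip_a, either way round below 0.17 rad and y of strip_d in the frame of yellow_chisel_center above 0.05 m) and (x of green_chisel_center in the frame of strip_b between -0.015 and 0.015 m and y of green_chisel_center in the frame of strip_b between -0.01 and 0.01 m and z of green_chisel_center in the frame of strip_b between 0.004 and 0.014 m and angle between the x axis of green_chisel_center and the x axis of strip_b, either way round below 0.17 rad and y of strip_d in the frame of green_chisel_center above 0.05 m) and (x of blue_chisel_center in the frame of strip_c between -0.015 and 0.015 m and y of blue_chisel_center in the frame of strip_c between -0.01 and 0.01 m and z of blue_chisel_center in the frame of strip_c between 0.004 and 0.014 m and angle between the x axis of blue_chisel_center and the x axis of strip_c, either way round below 0.17 rad and y of strip_a in the frame of blue_chisel_center below -0.05 m) and (x of orange_chisel_center in the frame of strip_d between -0.015 and 0.015 m and y of orange_chisel_center in the frame of strip_d between -0.01 and 0.01 m and z of orange_chisel_center in the frame of strip_d between 0.004 and 0.014 m and angle between the x axis of orange_chisel_center and the x axis of strip_d, either way round below 0.17 rad and y of strip_a in the frame of orange_chisel_center below -0.05 m)) or (horizontal distance between red_dot and strip_d below 0.15 m and (x of yellow_chisel_center in the frame of strip_d between -0.015 and 0.015 m and y of yellow_chisel_center in the frame of strip_d between -0.01 and 0.01 m and z of yellow_chisel_center in the frame of strip_d between 0.004 and 0.014 m and angle between the x axis of yellow_chisel_center and the x axis of strip_d, either way round below 0.17 rad and y of strip_a in the frame of yellow_chisel_center below -0.05 m) and (x of green_chisel_center in the frame of strip_c between -0.015 and 0.015 m and y of green_chisel_center in the frame of strip_c between -0.01 and 0.01 m and z of green_chisel_center in the frame of strip_c between 0.004 and 0.014 m and angle between the x axis of green_chisel_center and the x axis of strip_c, either way round below 0.17 rad and y of strip_a in the frame of green_chisel_center below -0.05 m) and (x of blue_chisel_center in the frame of strip_b between -0.015 and 0.015 m and y of blue_chisel_center in the frame of strip_b between -0.01 and 0.01 m and z of blue_chisel_center in the frame of strip_b between 0.004 and 0.014 m and angle between the x axis of blue_chisel_center and the x axis of strip_b, either way round below 0.17 rad and y of strip_d in the frame of blue_chisel_center above 0.05 m) and (x of orange_chisel_center in the frame of strip_a between -0.015 and 0.015 m and y of orange_chisel_center in the frame of strip_a between -0.01 and 0.01 m and z of orange_chisel_center in the frame of strip_a between 0.004 and 0.014 m and angle between the x axis of orange_chisel_center and the x axis of strip_a, either way round below 0.17 rad and y of strip_d in the frame of orange_chisel_center above 0.05 m))) and linear speed of each of yellow_chisel, green_chisel, blue_chisel, orange_chisel below 0.02 m/s); the robot touches nothing.
It fails at once if the clay model is knocked over or pushed more than 20 mm (distance of model_center from where it was at the start of the episode above 0.02 m or angle between model_center's own z axis and vertical above 0.4 rad).
It also fails if it takes over 128 s, if anything falls off the work surface, if the arm or the gripper's body presses on something with over 40 N, if the wrist force passes 120 N, or if a joint passes its speed limit or range.

## Working session

There is one attempt and no reset: what is moved stays moved. The work goes in short steps, Python scripts to look and compute and a tool call to move; the robot and the scene stay as the last step left them, time stands still between calls to the robot, and variables do not carry over. Pictures are saved under pics/ and viewed, at most 14 in all, crops included, and the job is handed in when it is done.

Besides the shell and the picture viewer there is one more tool, called after "Request:" as name([rows], argument=value, ...), one row to a line, values as JSON. send_rows: Moves the arm, as the interface text tells. Shifts and turns lie within -1 to 1; 1 stands for 0.25 m of shift or pi/4 rad of turn. Its arguments: {"type":"object","properties":{"moves":{"type":"array"},"squeeze":{"type":"number"}},"required":["moves"]}

```bash
mkdir -p pics; python3 - <<'E'
from plant import manip, cams
import cv2
print(manip.observe())
for n in ("scene","side"):
    im=cams.grab_frame(n); cv2.imwrite(f"pics/{n}0.png",im[:,:,::-1]); c=cams.calibration(n); print(n,c)
E
```

```text
{'t': 0.0, 'joint_pos': array([-1.33648587e+00,  5.28471406e-01,  1.43385644e+00, -1.24226708e-05,
        1.18140236e+00, -1.78501406e-01]), 'qd': array([-4.48276528e-04,  5.59889337e-04,  7.07421844e-04, -1.08886016e-04,
       -5.94312945e-04,  4.66352805e-05]), 'tau': array([ 1.17310148e-03, -4.40034878e+01, -1.76591313e+01,  6.34275028e-02,
        5.82357065e-02, -1.58115504e-04]), 'ee_pos': array([ 0.25059672, -0.57178471,  0.221583  ]), 'tcp_rot': array([-1.06819900e-03,  9.78772772e-01,  2.04945646e-01, -3.55613878e-05]), 'ft_force': array([-0.30758553,  0.03208203, -1.0552393 ]), 'wrist_torque': array([0.05486537, 0.01868584, 0.00676112]), 'grasp_force': 0.0, 'opening': 0.9961947132340382}
scene {'camera_matrix': array([[493.62467813,   0.        , 264.29263222],
       [  0.        , 493.62467813, 202.08693887],
       [  0.        ,   0.        ,   1.        ]]), 'world_to_cam': array([[-0.52131193,  0.8533367 ,  0.00709589,  0.24775698],
       [ 0.64561611,  0.39982365, -0.65063115, -0.38672612],
       [-0.55804454, -0.33460056, -0.75936076,  2.01001685],
       [ 0.        ,  0.        ,  0.        ,  1.        ]])}
side {'camera_matrix': array([[406.17316108,   0.        , 256.64738273],
       [  0.        , 406.17316108, 184.66373014],
       [  0.        ,   0.        ,   1.        ]]), 'world_to_cam': array([[-0.99083669, -0.13504616, -0.00227778,  0.59155751],
       [-0.1053918 ,  0.78358898, -0.61227517,  0.049845  ],
       [ 0.08447025, -0.60642464, -0.79064147,  1.05896364],
       [ 0.        ,  0.        ,  0.        ,  1.        ]])}
```

View pics/scene0.png

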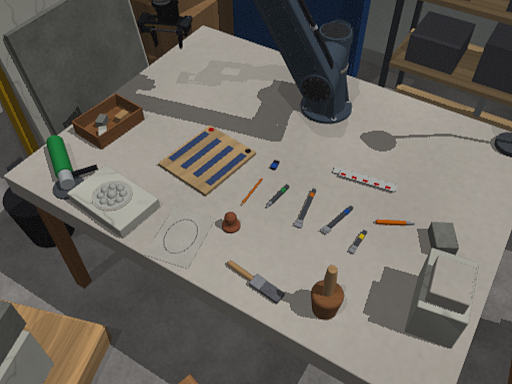

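View pics/side0.png

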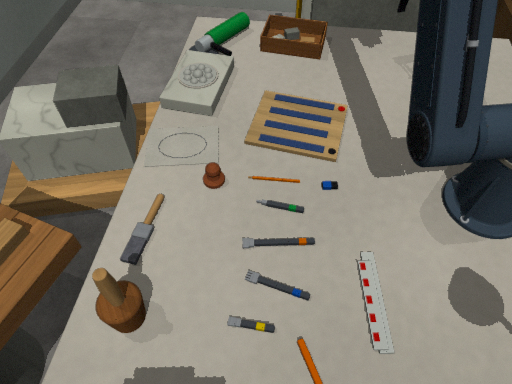

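The board is at the -y side, with the red dot by the -y strip (side view 341,108), so strip a takes yellow, b green, c blue and d orange. In the side view the chisels sit at green (280,206), orange (278,242), blue (277,285) and yellow (250,324). The pencils are look-alikes, and the model is at (213,175).

```bash
cat > h.py <<'E'
import numpy as np, cv2
from plant import manip, cams
def rays(cal,px,wrist=False):
    K=cal["camera_matrix"];T=cal["world_to_cam"];px=np.asarray(px,float).reshape(-1,2)
    d=np.c_[(px[:,0]-K[0,2])/K[0,0],(px[:,1]-K[1,2])/K[1,1],np.ones(len(px))]
    if wrist:
        r=np.hypot(d[:,0],d[:,1]);s=np.sinc(r/np.pi);d=np.c_[d[:,:2]*s[:,None],np.cos(r)]
    return -T[:3,:3].T@T[:3,3], d@T[:3,:3]
def plane(cal,px,z,wrist=False):
    o,d=rays(cal,px,wrist);return (o+d*((z-o[2])/d[:,2])[:,None])[:,:2]
def rect(p):
    """centre, length, width, direction (x>0) of world contour points"""
    (c,s,a)=cv2.minAreaRect((p*1000).astype(np.float32));a=np.radians(a)
    if s[0]<s[1]: s=s[::-1];a+=np.pi/2
    a=(a+np.pi/2)%np.pi-np.pi/2
    return np.round([c[0]/1e3,c[1]/1e3,s[0]/1e3,s[1]/1e3,a],4)
E
cat > m.py <<'E'
from h import *
cal=cams.calibration("side"); im=cv2.imread("pics/side0.png")
hsv=cv2.cvtColor(im,cv2.COLOR_BGR2HSV)
print("slab",hsv[220,340],im[220,340])
diff=np.abs(im.astype(int)-np.median(im[195:340,225:330].reshape(-1,3),axis=0)).sum(2)
m=((diff>45)*255).astype(np.uint8)
for c in cv2.findContours(m,cv2.RETR_EXTERNAL,cv2.CHAIN_APPROX_NONE)[0]:
    x,y,w,h=cv2.boundingRect(c)
    if cv2.contourArea(c)>80 and 195<x<345 and 85<y<330: print((x,y,w,h),rect(plane(cal,c,.007)))
blue=cv2.inRange(hsv,(105,100,40),(125,255,200))
for c in cv2.findContours(blue,cv2.RETR_EXTERNAL,cv2.CHAIN_APPROX_NONE)[0]:
    x,y,w,h=cv2.boundingRect(c)
    if cv2.contourArea(c)>80 and 240<x<345 and 85<y<160: print("strip",(x,y,w,h),rect(plane(cal,c,.017)))
v=cv2.resize(im[80:340,200:350],None,fx=2.3,fy=2.3); k=cv2.resize(m[80:340,200:350],None,fx=2.3,fy=2.3)
cv2.imwrite("pics/crop0.png",np.hstack([v,cv2.cvtColor(k,cv2.COLOR_GRAY2BGR)]))
E
python3 m.py
```

```text
slab [ 23  29 161] [143 157 161]
(227, 315, 50, 19) [ 0.554   0.393   0.106   0.025  -0.0091]
(245, 269, 67, 32) [ 0.508   0.2987  0.1551  0.0293 -0.2126]
(242, 237, 74, 13) [0.5177 0.1911 0.1772 0.033  0.1341]
(256, 199, 49, 15) [ 0.5248  0.0802  0.1277  0.0245 -0.1051]
(321, 180, 18, 11) [ 0.4003 -0.0033  0.0454  0.0343  0.0388]
(248, 175, 53, 8) [ 0.5505 -0.0048  0.142   0.014   0.031 ]
(200, 157, 28, 32) [ 7.2010e-01  4.0000e-04  1.0720e-01  6.4000e-02 -1.0976e+00]
(244, 90, 104, 73) [ 0.5024 -0.23    0.2778  0.2526 -0.1356]
strip (259, 135, 65, 18) [ 0.5155 -0.1338  0.1859  0.0226 -0.14  ]
strip (265, 121, 63, 16) [ 0.5068 -0.1951  0.1859  0.0228 -0.1359]
strip (270, 108, 61, 15) [ 0.4988 -0.2565  0.186   0.0223 -0.1355]
strip (275, 95, 59, 15) [ 0.4903 -0.3175  0.1847  0.0226 -0.1368]
```

View pics/crop0.png

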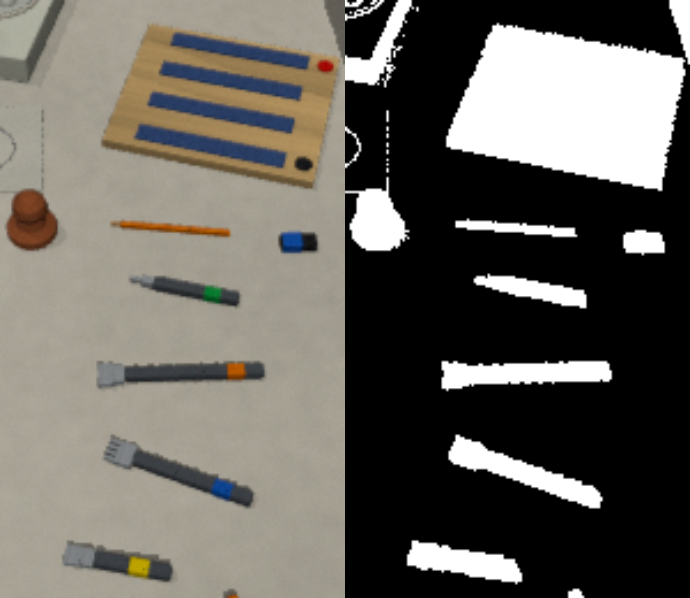

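Request:
send_rows([
  [[1,0.9,0.1],-0.526,60],
  [[1,0.9,0.1],-0.526,60],
  [[1,0.9,0.1],-0.526,60],
  [[1,0.9,0.1],-0.526,60],
  [[1,0.9,0.1],-0.526,60],
  [[1,0.9,0.1],-0.526,60],
  [[1,0.9,0.1],-0.526,60],
  [[1,0.9,0.1],-0.526,60],
  [[1,0.9,0.1],-0.526,60],
  [[1,0.9,0.1],-0.526,60],
])

```text
t: 0.93
ee_pos: [0.5027, -0.3449, 0.2474]
tcp_rot: [-0.0, 1.0, 0.002, 0.0]
ft_force: [-0.4, -0.3, -0.7]
opening: 0.692
grasp_force: 0.0
```

Request:
send_rows([
  [[0,1,0],0,60],
  [[0,1,0],0,60],
  [[0,1,0],0,60],
  [[0,1,0],0,60],
  [[0,1,0],0,60],
  [[0,1,0],0,60],
  [[0,1,0],0,60],
])

```text
t: 1.52
ee_pos: [0.4979, -0.0917, 0.247]
tcp_rot: [-0.002, 1.0, 0.002, -0.002]
ft_force: [-0.7, -0.5, -1.0]
opening: 0.693
grasp_force: 0.0
```

Request:
send_rows([
  [[0,1,0],0,60],
  [[0,1,0],0,60],
  [[0,1,0],0,60],
  [[0,1,0],0,60],
  [[0,1,0],0,60],
  [[0,1,0],0,60],
  [[0,1,0],0,60],
  [[0,1,0],0,60],
  [[0,1,0],0,60],
])

```text
t: 2.27
ee_pos: [0.5008, 0.151, 0.2472]
tcp_rot: [0.001, 1.0, -0.0, -0.0]
ft_force: [0.1, -0.1, -0.1]
opening: 0.694
grasp_force: 0.0
```

```bash
python3 - <<'E'
from h import *
cal=cams.calibration("wrist"); im=cams.grab_frame("wrist"); cv2.imwrite("pics/w1.png",im[:,:,::-1]); np.save("w1.npy",cal)
s=manip.observe(); print(s["ee_pos"],s["tcp_rot"],s["joint_pos"],s["ft_force"]); print(cal)
E
```

```text
[0.50096486 0.15052706 0.24725364] [ 5.00905703e-04  9.99999183e-01 -1.13042707e-03 -3.23584973e-04] [ 7.86318979e-02  3.60082544e-01  1.65629394e+00 -1.04917416e-03
  1.12594132e+00  1.65214091e+00] [-0.46811523 -0.77291226 -0.07986811]
{'camera_matrix': array([[297.31863964,   0.        , 257.4949668 ],
       [  0.        , 297.31863964, 194.27656855],
       [  0.        ,   0.        ,   1.        ]]), 'world_to_cam': array([[-6.04908976e-05, -9.99999415e-01,  1.08004039e-03,
         1.51242014e-01],
       [-9.67765739e-01,  3.30551402e-04,  2.51851870e-01,
         4.47222770e-01],
       [-2.51852079e-01, -1.02999134e-03, -9.67765193e-01,
         5.39761821e-01],
       [ 0.00000000e+00,  0.00000000e+00,  0.00000000e+00,
         1.00000000e+00]])}
```

View pics/w1.png

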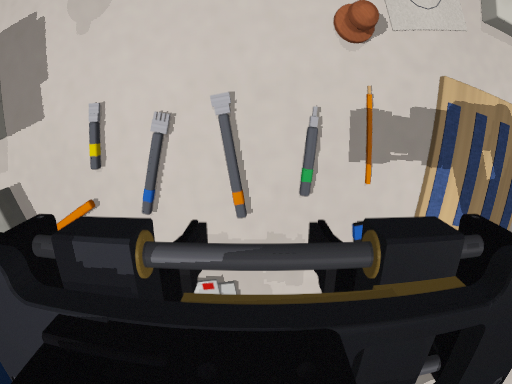

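The wrist view shows all four chisels, with blades away from the robot: yellow (95,135), blue (155,162), orange (230,155), green (309,150). The model is at (357,20).

```bash
cat >> h.py <<'E'
def chisel(im,cal,box,z=.007):
    """im BGR wrist picture; returns centre, length, yaw"""
    x,y,w,h=box; sub=im[y:y+h,x:x+w].astype(int)
    d=np.abs(sub-np.median(sub.reshape(-1,3),axis=0)).sum(2)
    m=((d>45)*255).astype(np.uint8)
    c=max(cv2.findContours(m,cv2.RETR_EXTERNAL,cv2.CHAIN_APPROX_NONE)[0],key=cv2.contourArea)
    f=np.zeros_like(m);cv2.drawContours(f,[c],-1,255,-1)
    v,u=np.nonzero(f);P=plane(cal,np.c_[u+x,v+y],z,True)
    bright=sub.sum(2)[v,u]>300
    vx,vy,x0,y0=cv2.fitLine((P[~bright]).astype(np.float32),cv2.DIST_HUBER,0,1e-4,1e-4).ravel()
    if vx<0: vx,vy=-vx,-vy
    a=np.array([vx,vy]);s=(P-[x0,y0])@a;lo,hi=s.min(),s.max()
    return np.round([*(a*(lo+hi)/2+[x0,y0]),hi-lo,np.arctan2(vy,vx)],4)
E
python3 - <<'E'
from h import *
cal=np.load("w1.npy",allow_pickle=True).item(); im=cv2.imread("pics/w1.png")
for n,b in dict(yellow=(75,90,40,90),blue=(130,100,50,122),orange=(200,85,55,137),green=(292,95,40,110)).items(): print(n,chisel(im,cal,b))
print("model base",plane(cal,[(357,28)],.0,True))
E
```

```text
yellow [ 0.5547  0.392   0.1032 -0.0987]
blue [ 0.5083  0.2993  0.1558 -0.2248]
orange [0.5168 0.1874 0.1781 0.1714]
green [ 0.525   0.0796  0.1283 -0.1012]
model base [[0.70683322 0.00947702]]
```

Request:
send_rows([
  [[0.064,0.147,-0.2],0.218,45],
  [[0.064,0.147,-0.4],0.218,45],
  [[0.064,0.147,-0.6],0.218,45],
  [[0.064,0.147,-0.75],0.218,45],
  [[0.064,0.147,-0.82],0.218,45],
  [[0.064,0.147,-0.88],0.218,45],
  [[0.064,0.147,-0.93],0.218,45],
  [[0.064,0.147,-0.97],0.218,45],
  [[0.064,0.147,-0.972],0.218,45],
  [[0.064,0.147,-0.972],0.218,45],
])

```text
t: 3.15
ee_pos: [0.5174, 0.1879, 0.0045]
tcp_rot: [0.0, 0.996, 0.084, -0.0]
ft_force: [0.2, 0.5, 0.4]
opening: 0.516
grasp_force: 0.0
```

Request:
send_rows([
  [[0,0,0],0,0],
  [[0,0,0],0,0],
  [[0,0,0],0,0],
  [[0,0,0],0,0],
  [[0,0,0],0,0],
  [[0,0,0],0,0],
  [[0,0,0],0,0],
  [[0,0,0],0,0],
], squeeze=40)

```text
t: 3.82
ee_pos: [0.5171, 0.1892, 0.0051]
tcp_rot: [0.0, 0.996, 0.086, 0.0]
ft_force: [-0.1, -0.7, 5.8]
opening: 0.157
grasp_force: 40.0
```

Request:
send_rows([
  [[0,0,0.1],0,0],
  [[0,0,0.2],0,0],
  [[0,-0.02,0.3],0,0],
  [[0,-0.08,0.4],-0.05,0],
  [[0,-0.17,0.4],-0.1,0],
  [[0,-0.27,0.4],-0.15,0],
  [[0,-0.37,0.4],-0.2,0],
  [[0,-0.47,0.4],-0.25,0],
  [[0,-0.57,0.4],-0.3,0],
  [[0,-0.67,0.4],-0.35,0],
  [[0,-0.77,0.4],-0.391,0],
  [[0,-0.87,0.4],-0.391,0],
  [[0,-0.97,0.4],-0.391,0],
  [[0,-0.98,0.4],-0.391,0],
])

```text
t: 4.98
ee_pos: [0.5174, -0.0593, 0.1041]
tcp_rot: [0.001, 0.998, -0.07, 0.001]
ft_force: [0.5, -0.6, -1.6]
opening: 0.155
grasp_force: 40.0
```

Request:
send_rows([
  [[0,-0.08,0],0,0],
  [[-0.003,-0.16,0],0,0],
  [[-0.004,-0.24,0],0,0],
  [[-0.006,-0.29,-0.02],0,0],
  [[-0.006,-0.308,-0.05],0,0],
  [[-0.006,-0.308,-0.1],0,0],
  [[-0.006,-0.308,-0.15],0,0],
  [[-0.006,-0.308,-0.2],0,0],
  [[-0.006,-0.308,-0.22],0,0],
  [[-0.006,-0.308,-0.22],0,0],
])

```text
t: 5.82
ee_pos: [0.5138, -0.1312, 0.0477]
tcp_rot: [-0.001, 0.998, -0.068, -0.002]
ft_force: [-0.1, 0.6, -2.3]
opening: 0.157
grasp_force: 40.0
```

```bash
python3 - <<'E'
from h import *
im=cams.grab_frame("side"); v=im[70:200,180:380,::-1]; cv2.imwrite("pics/s2.png",cv2.resize(v,None,fx=3,fy=3))
s=manip.observe(); print(s["ee_pos"],s["tcp_rot"],s["ft_force"])
E
```

```text
[ 0.51444659 -0.13161781  0.04854554] [-6.48492527e-04  9.97700441e-01 -6.77629347e-02 -1.26262008e-03] [-1.03665279 -0.60227646 -2.14501971]
```

View pics/s2.png

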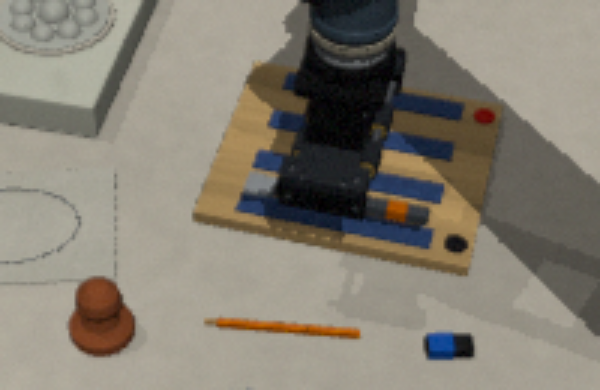

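Request:
send_rows([
  [[0.004,-0.009,-0.05],0,0],
  [[0.004,-0.009,-0.08],0,0],
  [[0.004,-0.009,-0.1],0,0],
  [[0.004,-0.009,-0.106],0,0],
  [[0.004,-0.009,-0.106],0,0],
  [[0.004,-0.009,-0.106],0,40],
  [[0.004,-0.009,-0.106],0,40],
  [[0.004,-0.009,-0.106],0,40],
  [[0.004,-0.009,-0.106],0,40],
  [[0.004,-0.009,-0.106],0,40],
])

```text
t: 6.7
ee_pos: [0.5165, -0.1351, 0.0234]
tcp_rot: [0.0, 0.998, -0.068, 0.0]
ft_force: [-0.8, -0.2, 0.5]
opening: 0.419
grasp_force: 0.0
```

Request:
send_rows([
  [[0,0,0.1],0,40],
  [[0,0,0.2],0,40],
  [[0,0,0.3],0,40],
  [[0,0,0.4],0,40],
  [[0.038,0.15,0.4],0.044,40],
  [[0.038,0.3,0.4],0.044,40],
  [[0.038,0.45,0.4],0.044,40],
  [[0.038,0.6,0.4],0.044,40],
  [[0.038,0.75,0.4],0.044,40],
  [[0.038,0.854,0.4],0.044,40],
  [[0.038,0.854,0.4],0.044,40],
  [[0.038,0.854,0.4],0.044,40],
])

```text
t: 7.7
ee_pos: [0.5255, 0.0799, 0.1232]
tcp_rot: [0.0, 0.999, -0.049, 0.0]
ft_force: [-0.2, -0.7, 0.5]
opening: 0.456
grasp_force: 0.0
```

Request:
send_rows([
  [[0,0,-0.12],0,40],
  [[0,0,-0.24],0,40],
  [[0,0,-0.32],0,40],
  [[0,0,-0.39],0,40],
  [[0,0,-0.44],0,40],
  [[0,0,-0.474],0,40],
  [[0,0,-0.474],0,40],
  [[0,0,-0.474],0,0],
  [[0,0,-0.474],0,0],
  [[0,0,-0.474],0,0],
  [[0,0,-0.474],0,0],
  [[0,0,-0.474],0,0],
  [[0,0,-0.474],0,0],
  [[0,0,-0.474],0,0],
])

```text
t: 8.87
ee_pos: [0.5263, 0.0787, 0.0053]
tcp_rot: [-0.0, 0.999, -0.051, 0.001]
ft_force: [-0.3, 0.3, 6.1]
opening: 0.154
grasp_force: 40.0
```

Request:
send_rows([
  [[0,0,0.1],0,0],
  [[0,0,0.2],0,0],
  [[0,0,0.3],0,0],
  [[0,-0.04,0.4],0,0],
  [[0,-0.1,0.4],0,0],
  [[0,-0.2,0.4],-0.02,0],
  [[0,-0.3,0.4],-0.04,0],
  [[0,-0.4,0.4],-0.044,0],
  [[0,-0.5,0.4],-0.044,0],
  [[0,-0.6,0.4],-0.044,0],
  [[0,-0.7,0.4],-0.044,0],
  [[0,-0.8,0.4],-0.044,0],
  [[0,-0.9,0.4],-0.044,0],
  [[0,-0.92,0.4],-0.044,0],
  [[0,-0.92,0.4],-0.044,0],
])

```text
t: 10.12
ee_pos: [0.5256, -0.1531, 0.1042]
tcp_rot: [0.0, 0.998, -0.069, -0.0]
ft_force: [0.1, 0.9, -1.7]
opening: 0.153
grasp_force: 40.0
```

Request:
send_rows([
  [[-0.03,-0.1,0],0,0],
  [[-0.06,-0.2,0],0,0],
  [[-0.09,-0.3,0],0,0],
  [[-0.104,-0.4,0],0,0],
  [[-0.104,-0.414,-0.05],0,0],
  [[-0.104,-0.414,-0.13],0,0],
  [[-0.104,-0.414,-0.2],0,0],
  [[-0.104,-0.414,-0.26],0,0],
  [[-0.104,-0.414,-0.3],0,0],
  [[-0.104,-0.414,-0.326],0,0],
  [[-0.104,-0.414,-0.326],0,0],
  [[-0.104,-0.414,-0.326],0,0],
  [[-0.104,-0.414,-0.326],0,40],
  [[-0.104,-0.414,-0.326],0,40],
  [[-0.104,-0.414,-0.326],0,40],
  [[-0.104,-0.414,-0.326],0,40],
  [[-0.104,-0.414,-0.326],0,40],
])

```text
t: 11.53
ee_pos: [0.4999, -0.2551, 0.0233]
tcp_rot: [0.0, 0.998, -0.068, 0.0]
ft_force: [-0.5, -0.7, 0.6]
opening: 0.417
grasp_force: 0.0
```

Request:
send_rows([
  [[0,0,0.1],0,40],
  [[0,0,0.2],0,40],
  [[0,0,0.3],0,40],
  [[0,0,0.5],0,40],
  [[0,0.15,0.6],0,40],
  [[0,0.3,0.7],0,40],
  [[0,0.45,0.7],0,40],
  [[0,0.6,0.7],0,40],
  [[0,0.75,0.7],0,40],
  [[0,0.9,0.7],0,40],
  [[0,1,0.7],0,40],
  [[0,1,0.7],0,40],
])

```text
t: 12.53
ee_pos: [0.4983, -0.0004, 0.1982]
tcp_rot: [-0.001, 0.998, -0.066, -0.001]
ft_force: [-0.3, -0.1, -0.0]
opening: 0.457
grasp_force: 0.0
```

Request:
send_rows([
  [[0,0.15,0],0,40],
  [[0,0.3,0],0,40],
  [[0,0.45,0],0,40],
  [[0,0.6,0],0,40],
  [[0,0.75,0],0,40],
  [[0,0.9,0],0,40],
  [[0,1,0],0,40],
  [[0,1,0],0,40],
])

```text
t: 13.2
ee_pos: [0.5001, 0.2489, 0.1982]
tcp_rot: [-0.001, 0.998, -0.066, 0.001]
ft_force: [0.9, 0.5, 0.4]
opening: 0.456
grasp_force: 0.0
```

```bash
python3 - <<'E'
from h import *
im=cams.grab_frame("side"); v=im[70:350,180:380,::-1]; cv2.imwrite("pics/s3.png",cv2.resize(v,None,fx=2.1,fy=2.1)); cv2.imwrite("pics/s3f.png",im[:,:,::-1])
s=manip.observe(); print(s["ee_pos"],s["tcp_rot"],s["ft_force"])
E
```

```text
[0.49986853 0.2466095  0.19799927] [-2.19745750e-05  9.97804975e-01 -6.62200033e-02  3.77319573e-04] [ 0.19549743 -0.8455195  -0.40534229]
```

View pics/s3.png

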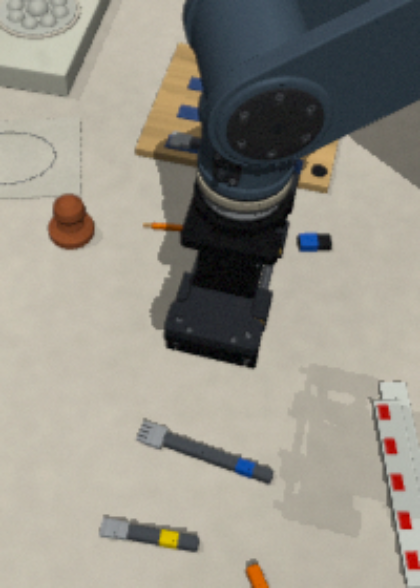

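The arm hides most of the board; blue and yellow lie undisturbed on the slab at crop positions (205,452) and (150,533).

Request:
send_rows([
  [[0.034,0.1,-0.1],-0.118,40],
  [[0.034,0.211,-0.2],-0.118,40],
  [[0.034,0.211,-0.35],-0.118,40],
  [[0.034,0.211,-0.4],-0.118,40],
  [[0.034,0.211,-0.4],-0.118,40],
  [[0.034,0.211,-0.4],-0.118,40],
  [[0.034,0.211,-0.4],-0.118,40],
])

```text
t: 13.83
ee_pos: [0.5097, 0.2969, 0.0992]
tcp_rot: [-0.0, 0.993, -0.115, 0.001]
ft_force: [0.8, 0.4, -0.0]
opening: 0.458
grasp_force: 0.0
```

Request:
send_rows([
  [[-0.004,0.006,-0.12],0,40],
  [[-0.004,0.006,-0.22],0,40],
  [[-0.004,0.006,-0.3],0,40],
  [[-0.004,0.006,-0.35],0,40],
  [[-0.004,0.006,-0.378],0,40],
  [[-0.004,0.006,-0.378],0,40],
  [[-0.004,0.006,-0.378],0,0],
  [[-0.004,0.006,-0.378],0,0],
  [[-0.004,0.006,-0.378],0,0],
  [[-0.004,0.006,-0.378],0,0],
  [[-0.004,0.006,-0.378],0,0],
  [[-0.004,0.006,-0.378],0,0],
  [[-0.004,0.006,-0.378],0,0],
])

```text
t: 14.92
ee_pos: [0.5077, 0.2996, 0.0043]
tcp_rot: [-0.0, 0.993, -0.114, 0.001]
ft_force: [-0.2, -0.6, 5.3]
opening: 0.155
grasp_force: 40.0
```

Request:
send_rows([
  [[0,0,0.1],0,0],
  [[0,0,0.2],0,0],
  [[0,0,0.3],0,0],
  [[0,-0.04,0.4],0.02,0],
  [[0,-0.12,0.4],0.06,0],
  [[0,-0.22,0.4],0.1,0],
  [[0,-0.32,0.4],0.12,0],
  [[0,-0.42,0.4],0.12,0],
  [[0,-0.52,0.4],0.12,0],
  [[0,-0.62,0.4],0.12,0],
  [[0,-0.72,0.4],0.12,0],
  [[0,-0.82,0.4],0.12,0],
  [[0,-0.92,0.4],0.12,0],
  [[0,-0.98,0.4],0.12,0],
])

```text
t: 16.08
ee_pos: [0.5068, 0.0521, 0.1032]
tcp_rot: [0.0, 0.998, -0.068, -0.001]
ft_force: [0.2, 0.7, -1.9]
opening: 0.156
grasp_force: 40.0
```

Request:
send_rows([
  [[0,-0.1,0],0,0],
  [[0,-0.2,0],0,0],
  [[0,-0.3,0],0,0],
  [[0,-0.4,0],0,0],
  [[0,-0.5,0],0,0],
  [[0,-0.6,0],0,0],
  [[0,-0.7,0],0,0],
  [[0,-0.8,0],0,0],
  [[0,-0.9,0],0,0],
  [[0,-0.98,0],0,0],
  [[0,-0.98,0],0,0],
  [[0,-0.98,0],0,0],
])

```text
t: 17.08
ee_pos: [0.5068, -0.1915, 0.1031]
tcp_rot: [-0.0, 0.998, -0.068, -0.0]
ft_force: [0.2, -0.3, -2.2]
opening: 0.156
grasp_force: 40.0
```

Request:
send_rows([
  [[0,-0.013,-0.08],0,0],
  [[0,-0.013,-0.16],0,0],
  [[0,-0.013,-0.23],0,0],
  [[0,-0.013,-0.28],0,0],
  [[0,-0.013,-0.31],0,0],
  [[0,-0.013,-0.322],0,0],
  [[0,-0.013,-0.322],0,0],
  [[0,-0.013,-0.322],0,0],
  [[0,-0.013,-0.322],0,40],
  [[0,-0.013,-0.322],0,40],
  [[0,-0.013,-0.322],0,40],
  [[0,-0.013,-0.322],0,40],
  [[0,-0.013,-0.322],0,40],
])

```text
t: 18.17
ee_pos: [0.5075, -0.1942, 0.0235]
tcp_rot: [0.0, 0.998, -0.067, 0.0]
ft_force: [0.6, 0.8, -1.0]
opening: 0.42
grasp_force: 0.0
```

Request:
send_rows([
  [[0,0,0.1],0,40],
  [[0,0,0.2],0,40],
  [[0,0,0.3],0,40],
  [[0,0,0.45],0,40],
  [[0,0.15,0.5],0,40],
  [[0,0.3,0.5],0,40],
  [[0,0.45,0.5],0,40],
  [[0,0.6,0.5],0,40],
  [[0,0.75,0.5],0,40],
  [[0,0.8,0.5],0,40],
])

```text
t: 19.0
ee_pos: [0.5057, 0.0103, 0.1483]
tcp_rot: [-0.001, 0.998, -0.066, -0.001]
ft_force: [0.1, -0.2, 0.9]
opening: 0.463
grasp_force: 0.0
```

Request:
send_rows([
  [[0.1,0.15,0],0.06,40],
  [[0.1,0.3,0],0.06,40],
  [[0.1,0.45,0],0.06,40],
  [[0.1,0.6,0],0.06,40],
  [[0.1,0.75,0],0.06,40],
  [[0.1,0.8,0],0.06,40],
])

```text
t: 19.5
ee_pos: [0.5321, 0.2102, 0.1482]
tcp_rot: [-0.001, 0.999, -0.042, 0.0]
ft_force: [0.4, -0.5, -0.8]
opening: 0.459
grasp_force: 0.0
```

Request:
send_rows([
  [[0.09,0.15,0],0,40],
  [[0.09,0.3,0],0,40],
  [[0.09,0.45,0],0,40],
  [[0.09,0.6,-0.1],0,40],
  [[0.09,0.74,-0.2],0,40],
  [[0.09,0.746,-0.2],0,40],
  [[0.09,0.746,-0.2],0,40],
])

```text
t: 20.08
ee_pos: [0.553, 0.3934, 0.0954]
tcp_rot: [0.001, 0.999, -0.042, -0.002]
ft_force: [0.4, 0.4, -0.0]
opening: 0.46
grasp_force: 0.0
```

```bash
python3 - <<'E'
from h import *
cal=cams.calibration("side");im=cams.grab_frame("side")[:,:,::-1]; cv2.imwrite("pics/s4.png",im)
s=manip.observe(); print(s["ee_pos"],s["tcp_rot"],s["ft_force"])
E
```

```text
[0.55413647 0.39213974 0.09682469] [ 9.51525319e-04  9.99076314e-01 -4.29509894e-02 -9.08880755e-04] [ 0.06699473 -0.80249371  0.62912834]
```

Request:
send_rows([
  [[0,0,-0.12],-0.016,40],
  [[0,0,-0.22],-0.016,40],
  [[0,0,-0.3],-0.016,40],
  [[0,0,-0.34],-0.016,40],
  [[0,0,-0.369],-0.016,40],
  [[0,0,-0.369],-0.016,40],
  [[0,0,-0.369],-0.016,0],
  [[0,0,-0.369],-0.016,0],
  [[0,0,-0.369],-0.016,0],
  [[0,0,-0.369],-0.016,0],
  [[0,0,-0.369],-0.016,0],
  [[0,0,-0.369],-0.016,0],
  [[0,0,-0.369],-0.016,0],
])

```text
t: 21.22
ee_pos: [0.5555, 0.3932, 0.0068]
tcp_rot: [-0.001, 0.999, -0.05, 0.001]
ft_force: [-0.5, 0.2, 5.0]
opening: 0.152
grasp_force: 39.9
```

Request:
send_rows([
  [[0,0,0.1],0,0],
  [[0,0,0.2],0,0],
  [[0,0,0.3],0,0],
  [[-0.01,-0.04,0.4],0,0],
  [[-0.02,-0.12,0.4],0,0],
  [[-0.03,-0.22,0.4],-0.02,0],
  [[-0.04,-0.32,0.4],-0.03,0],
  [[-0.05,-0.42,0.4],-0.048,0],
  [[-0.06,-0.52,0.4],-0.048,0],
  [[-0.07,-0.62,0.4],-0.048,0],
  [[-0.08,-0.72,0.4],-0.048,0],
  [[-0.09,-0.82,0.4],-0.048,0],
  [[-0.09,-0.92,0.4],-0.048,0],
  [[-0.09,-0.95,0.4],-0.048,0],
])

```text
t: 22.38
ee_pos: [0.5313, 0.152, 0.1053]
tcp_rot: [0.001, 0.998, -0.07, -0.001]
ft_force: [0.1, 0.4, -0.9]
opening: 0.156
grasp_force: 39.9
```

Request:
send_rows([
  [[-0.01,-0.1,0],0,0],
  [[-0.02,-0.2,0],0,0],
  [[-0.03,-0.3,0],0,0],
  [[-0.04,-0.4,0],0,0],
  [[-0.05,-0.5,0],0,0],
  [[-0.06,-0.6,0],0,0],
  [[-0.07,-0.7,0],0,0],
  [[-0.08,-0.8,0],0,0],
  [[-0.09,-0.9,0],0,0],
  [[-0.09,-0.95,0],0,0],
])

```text
t: 23.22
ee_pos: [0.5096, -0.0845, 0.1056]
tcp_rot: [0.0, 0.998, -0.07, -0.0]
ft_force: [-0.1, -0.2, -1.5]
opening: 0.151
grasp_force: 39.9
```

Request:
send_rows([
  [[-0.01,-0.1,0],0,0],
  [[-0.02,-0.2,0],0,0],
  [[-0.03,-0.3,0],0,0],
  [[-0.04,-0.4,0],0,0],
  [[-0.05,-0.5,0],0,0],
  [[-0.06,-0.6,0],0,0],
  [[-0.07,-0.7,0],0,0],
  [[-0.08,-0.8,0],0,0],
  [[-0.08,-0.9,0],0,0],
  [[-0.08,-0.93,0],0,0],
  [[-0.08,-0.93,0],0,0],
  [[-0.08,-0.93,0],0,0],
])

```text
t: 24.22
ee_pos: [0.4895, -0.3137, 0.1053]
tcp_rot: [-0.001, 0.998, -0.069, -0.001]
ft_force: [-0.5, 0.6, -2.2]
opening: 0.156
grasp_force: 39.9
```

```bash
python3 - <<'E'
from h import *
s=manip.observe(); print(s["ee_pos"],2*np.arctan2(s["tcp_rot"][2],s["tcp_rot"][1]))
cal=cams.calibration("side");im=cv2.imread("pics/s4.png"); 
im=cams.grab_frame("scene")[:,:,::-1]; cv2.imwrite("pics/sc4.png",cv2.resize(im[110:260,130:330],None,fx=4,fy=4))
E
```

```text
[ 0.48947209 -0.31369802  0.10534698] -0.1381259872577902
```

View pics/sc4.png

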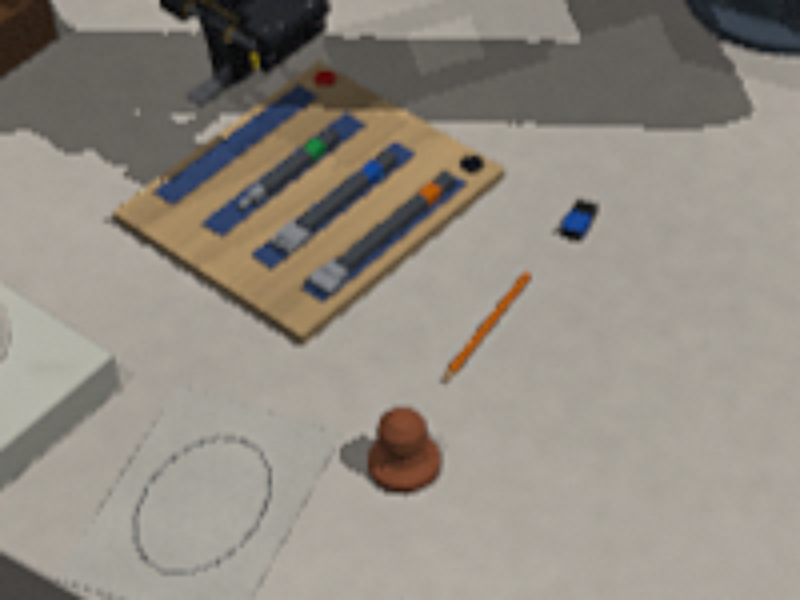

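Green, blue and orange lie on strips b, c and d (crop positions 290,170; 340,200; 385,230), and yellow is held above strip a.

Request:
send_rows([
  [[0.006,-0.015,-0.08],0,0],
  [[0.006,-0.015,-0.16],0,0],
  [[0.006,-0.015,-0.23],0,0],
  [[0.006,-0.015,-0.28],0,0],
  [[0.006,-0.015,-0.31],0,0],
  [[0.006,-0.015,-0.326],0,0],
  [[0.006,-0.015,-0.326],0,0],
  [[0.006,-0.015,-0.326],0,0],
  [[0.006,-0.015,-0.326],0,40],
  [[0.006,-0.015,-0.326],0,40],
  [[0.006,-0.015,-0.326],0,40],
  [[0.006,-0.015,-0.326],0,40],
  [[0.006,-0.015,-0.326],0,40],
])

```text
t: 25.35
ee_pos: [0.4914, -0.3189, 0.0246]
tcp_rot: [0.0, 0.998, -0.069, 0.0]
ft_force: [-0.1, 0.3, -1.0]
opening: 0.42
grasp_force: 0.0
```

Request:
send_rows([
  [[0,0,0.1],0,40],
  [[0,0,0.2],0,40],
  [[0,0,0.3],0,40],
  [[0,0,0.45],0,40],
  [[0,0,0.6],0,40],
  [[-0.1,-0.15,0.75],0,40],
  [[-0.2,-0.3,0.9],0,40],
  [[-0.3,-0.45,0.9],0,40],
  [[-0.4,-0.6,0.9],0,40],
  [[-0.4,-0.75,0.9],0,40],
  [[-0.4,-0.9,0.9],0,40],
  [[-0.4,-0.9,0.9],0,40],
  [[-0.4,-0.9,0.9],0,40],
])

```text
t: 26.43
ee_pos: [0.3894, -0.5498, 0.2494]
tcp_rot: [0.003, 0.997, -0.071, 0.001]
ft_force: [0.8, 0.2, -0.6]
opening: 0.462
grasp_force: 0.0
```

```bash
python3 - <<'E'
from h import *
cal=cams.calibration("side");im=np.ascontiguousarray(cams.grab_frame("side")[:,:,::-1])
cv2.imwrite("pics/s5.png",cv2.resize(im[80:200,180:370],None,fx=4,fy=4)); hsv=cv2.cvtColor(im,cv2.COLOR_BGR2HSV)
S=dict(a=(.4903,-.3175),b=(.4988,-.2565),c=(.5068,-.1951),d=(.5155,-.1338)); u=np.array([np.cos(-.136),np.sin(-.136)]);n=np.array([-u[1],u[0]])
v0,u0=np.mgrid[85:165,235:350].reshape(2,-1); P=plane(cal,np.c_[u0,v0],.024); H=hsv[v0,u0].astype(int)
steel=(H[:,1]<70)&(H[:,2]<200)  # grey steel, neither felt nor wood
for k,c in S.items():
    q=(P-c)@np.c_[u,n]; s=steel&(abs(q[:,0])<.1)&(abs(q[:,1])<.022); s=q[s]
    f=np.polyfit(s[:,0],s[:,1],1); print(k,s.min(0),s.max(0),"mid",(s.min(0)+s.max(0))/2,"yaw",f[0],"off",f[1])
E
```

```text
a [-0.09803341 -0.02197513] [0.09831352 0.02139675] mid [ 0.00014005 -0.00028919] yaw 0.020655886387257964 off -0.0053599353974559
b [-0.09473656 -0.00878782] [0.09353721 0.02038256] mid [-0.00059967  0.00579737] yaw -0.009144386731822841 off 0.0041923453989607335
c [-0.09460268 -0.01259341] [0.09402535 0.01975686] mid [-0.00028866  0.00358173] yaw 0.00016361630471953406 off 0.003310723052460449
d [-0.09526146 -0.01599872] [0.09404659 0.01845056] mid [-0.00060744  0.00122592] yaw -0.0072521838915405494 off 0.0005602641061289847
```

View pics/s5.png

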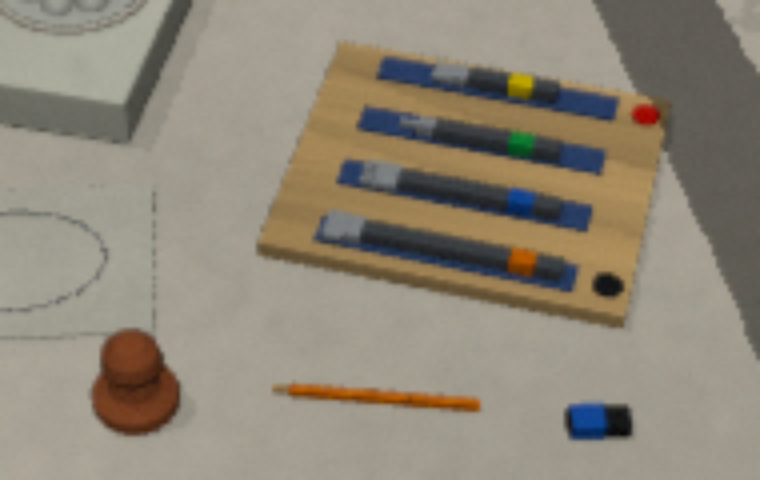

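All four chisels lie along their strips in order, with blades pointing away. Their middles match the strip middles to within about 3 mm (yellow at 496 against the strip's 497, orange 443 against 446, in crop pixels). The model is untouched.

```bash
python3 -c "
from plant import manip
print(manip.hand_in())"
```

```text
the job is handed in; nothing more can be done
None
```

The job is handed in: yellow, green, blue and orange chisels lie on strips a to d in order of length from the red dot to the black, blades away from the robot, and the clay model was not touched; the hand-in returned no verdict.

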